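# Bar the pump over by hand

### The arm

A 6-joint arm with a two-finger parallel gripper is mounted at the origin on the work surface. World frame = base frame: x ahead of the robot, y to its left, z up, the work surface at z = 0. Lengths are in m, angles in rad, forces in N, time in s.
With the tool pointing down it reaches from about 0.35 to 0.975 m from the base axis. Payload 17.4 kg.
Tool frame: the origin (TCP) lies at the very end of the fingers, on their centre line; the grasp point (between the pads) lies 19 mm behind it (pinch_z is the z of the grasp point in the tool frame, in m); z points along the fingers, x is the direction in which the jaws open and shut, and the axes are right-handed (so a half turn about z gives the same grasp; the last joint's range is limited). The gripper opens to 85 mm and grips with 20 to 120 N. Pads are 22 mm wide; open, the fingers measure 114 mm over their backs; the gripper's body (76 mm by 85 mm) begins 54 mm behind the grasp point. The pads swing forward as they close: fully open they stand 13 mm farther back than shut.
Start: joints at [1.115, 0.116, 1.442, -0, 1.584, -0.038], TCP at [0.274, 0.617, 0.231] pointing down, gripper open.
Joint ranges: [-2.83, 2.83], [-0.83, 2.19], [0.07, 2.5], [-1.14, 4.28], [0.01, 3], [-2.97, 2.97]. Speed limits (rad/s): [1.89, 1.89, 2.22, 3.14, 3.14, 3.14].

### API

Orientations are given as a unit quaternion [x, y, z, w].
In Python, from plant import * gives the robot as it stands.
- The arm moves only by the tool drive_tool, never from a script. Its argument "rows" is a list of rows, each a list of 3 entries, a list of its own where there are three numbers: the shift along the tool's x, y, z in cm, then the turn, a rotation vector about the tool's x, y, z in rad, then the opening, from 0 (shut) to 1 (fully open). In form: [[[tx, ty, tz], [ax, ay, az], fingers], ...]. A call has 1 to 8 rows; each row is the pose to reach, as a shift and turn from the pose measured when the call began, along the tool's axes at that moment; what a row does not reach only later rows make up. A row lasts 1/8 s, in which the tool goes at most 62.5 mm and 10.7 degrees, less where a joint would pass 70% of its speed; a pose out of reach is approached as far as the arm can. A call with a gripper value outside its range is refused whole. The fingers move at their own pace and stop on an object; "squeeze" is the grip in N (left out, the last holds). Time passes only in rows, so rows that repeat a pose let the fingers close. It gives the time, the measured TCP pose, the force and the opening at its end, in the units of the state.
- state(): the state, without advancing time (a new reading comes with each control period).
- capture(name): name is "scene" or "top"; returns the picture (384x512x3 uint8, red, green, blue); there is no depth.
- camera_model(name): a dict with "fovy" (degrees; the focal length in pixels is half the picture's height over the tangent of half this angle, whatever the lens; pixels are square), "cx", "cy" (the principal point, pixels), "T" (4x4, takes a point from camera to world coordinates). Camera axes: x right, y up, looking along -z (the intrinsics and any distortion apply to the point x, -y, -z); pixel columns grow to the right and rows downward; lengths in m; the calibration is good to about 2 mm. A picture is of the moment at which its call begins. camera_model takes no time and is no camera call.
- finish_job(): hands the job in, once; it reports no verdict.
The state is a dict: "time": time; "joint_pos": joint angles; "joint_velocities": joint speeds; "tau": joint torques, N m; "eef_pos": TCP position; "tcp_rot": TCP orientation; "ft_force": force on the tool from outside, world axes, zero at the start; "ft_torque": the same for the moment, N m; "grip_width": finger opening in m.
Only numpy, scipy, OpenCV 4.12 (cv2) and the standard library are available. Lean on these libraries where they do the work, as an engineer would, in place of code of your own. Each camera call takes 0.05 s, during which the arm holds its last target.

### The job

Before the piston pump with the finned cylinder is switched on again, turn its large flywheel clockwise (seen from above) by its upright handle, through the stiff compression stroke and over dead centre (handle pointing along the cylinder), and stop just past it, with the handle in line with the small dark index plate beside the rim; do not run on beyond the plate. Then let go, and leave the lift stage's smaller handwheel as it is.

Things in the scene. Friction and masses are not known exactly. Their poses are not given: they have to be found in the camera images.
- flywheel (a joint): Angle of the pump's flywheel (rad), growing clockwise from above. 1.047: handle over the cylinder's centre line (dead centre). 1.396: handle in line with the middle of the index plate. Starts -0.35 to 0.35, stops at -0.87 and 2.97. The handle takes about 6 N at first, up to 9 N near 0.55 (the stiff point), 5 N at dead centre, about 1 N beyond; friction holds the wheel where it is left.
- handle (a point): Centre, half-way up, of the flywheel's handle: an upright black round sleeve, 24 mm in diameter, 50 mm tall (4 to 54 mm above the wheel), 75 mm from the axle, 123 mm above the table at its centre; a bright rib on the wheel runs to it from the hub. It spins freely on its pin, so it can be held from above and carried round without turning the wrist.
- axle (a point): Middle of the flywheel's top, on its upright axis, 94 mm above the table. The wheel is a level steel disc 190 mm across, 16 mm thick, hub 40 mm across and 12 mm tall, on a grey crankcase; the finned cylinder, 68 mm across and below the wheel, reaches 188 mm out from the axle. The index plate, 36 mm square dark steel, lies level just outside the rim.
- handwheel (a joint): Angle (rad, 0 at the start) of the other wheel, to be left alone: a steel handwheel only 110 mm across with a shorter handle (18 mm in diameter, 30 mm tall, 40 mm from its axis), on a square black lift stage with four corner posts and no cylinder.

How it is judged:
On the way:
1. the flywheel has been turned through the stiff stroke, past dead centre (value of joint flywheel above 1.07 rad), for 0.1 s.
At the end, for the whole second after the job is handed in: The flywheel rests with its handle just past dead centre, in line with the middle of the index plate to within 12 degrees either way (joint flywheel between 1.186 and 1.606) (value of joint flywheel between 1.186 and 1.606 rad and velocity of joint flywheel between -0.05 and 0.05 rad/s); the robot touches nothing.
It fails at once if the flywheel is run far beyond the index plate (more than 26 degrees past its middle) (value of joint flywheel above 1.85 rad).
It fails at once if the lift stage's handwheel is turned by more than about 10 degrees (value of joint handwheel above 0.175 rad or value of joint handwheel below -0.175 rad).
It also fails if it takes over 35 s, if anything falls off the work surface, if the arm or the gripper's body presses on something with over 40 N, if the wrist force passes 120 N, or if a joint passes its speed limit or range.

## Working session

There is one attempt and no reset: what is moved stays moved. The work goes in short steps, Python scripts to look and compute and a tool call to move; the robot and the scene stay as the last step left them, time stands still between calls to the robot, and variables do not carry over. Pictures are saved under pics/ and viewed, and the job is handed in when it is done.

Besides the shell and the picture viewer there is one more tool, called after "Emit:" as name(argument=value, ...), one argument or row to a line, values as JSON. drive_tool: Moves the arm, as the interface text tells. Its arguments: {"type":"object","properties":{"rows":{"type":"array"},"squeeze":{"type":"number"}},"required":["rows"]}

```bash
mkdir -p pics; ls
python3 - <<'E'
from plant import *
import cv2,json
s=state();print(s)
for n in("scene","top"):
    cv2.imwrite(f"pics/{n}0.png",cv2.resize(capture(n)[:,:,::-1],None,fx=1.5,fy=1.5,interpolation=cv2.INTER_CUBIC))
    print(n,camera_model(n))
E
```

```text
pics
{'time': 0.0, 'joint_pos': array([ 1.11524840e+00,  1.16496810e-01,  1.44227731e+00, -1.96668191e-05,
        1.58401695e+00, -3.77750091e-02]), 'joint_velocities': array([-2.49957483e-04, -5.36778231e-04,  4.23244775e-04, -1.18084670e-03,
        1.42752277e-04, -4.77370081e-05]), 'tau': array([-1.08640761e-03, -7.31998587e+01, -6.32502151e+01, -6.52671952e-05,
        6.33084666e-03, -1.12482467e-04]), 'eef_pos': array([0.27377528, 0.61676845, 0.2305474 ]), 'tcp_rot': array([ 8.38369142e-01,  5.45102579e-01, -5.09287491e-04,  3.15863272e-04]), 'ft_force': array([ 0.3725352 , -0.14190528,  0.11175763]), 'ft_torque': array([ 0.03520874, -0.01204917,  0.04334009]), 'grip_width': 0.08545898359464586}
scene {'fovy': 57.69264535678507, 'cx': 253.04499640801382, 'cy': 187.36858505287424, 'T': array([[ 0.47983795, -0.59882316,  0.64122256,  0.93333086],
       [ 0.87735083,  0.33027195, -0.34810338, -0.20902823],
       [-0.00332546,  0.72961035,  0.68385501,  0.56996644],
       [ 0.        ,  0.        ,  0.        ,  1.        ]])}
top {'fovy': 48.96739838686603, 'cx': 254.90479792198835, 'cy': 188.7505616803723, 'T': array([[ 0.02283166,  0.99317762, -0.11435444,  0.44717358],
       [-0.99968176,  0.02390794,  0.00804891,  0.01710273],
       [ 0.01072798,  0.11413428,  0.99340741,  0.97828464],
       [ 0.        ,  0.        ,  0.        ,  1.        ]])}
```

View pics/scene0.png

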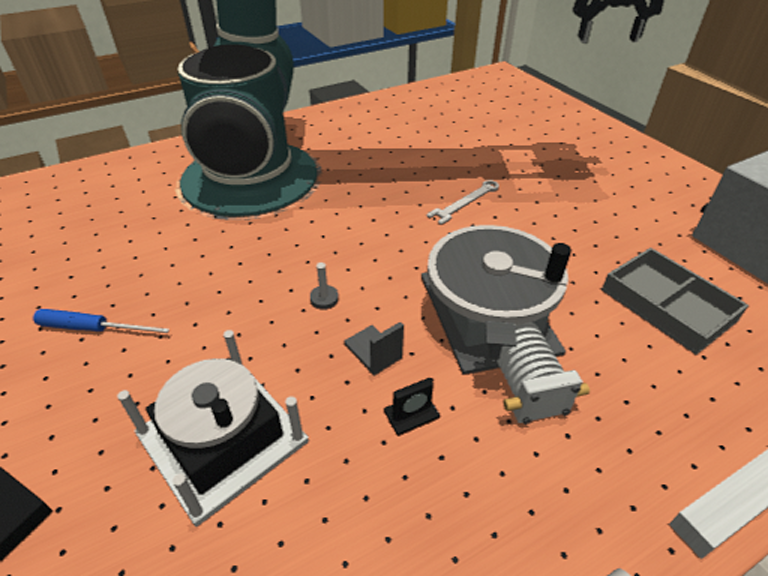

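View pics/top0.png

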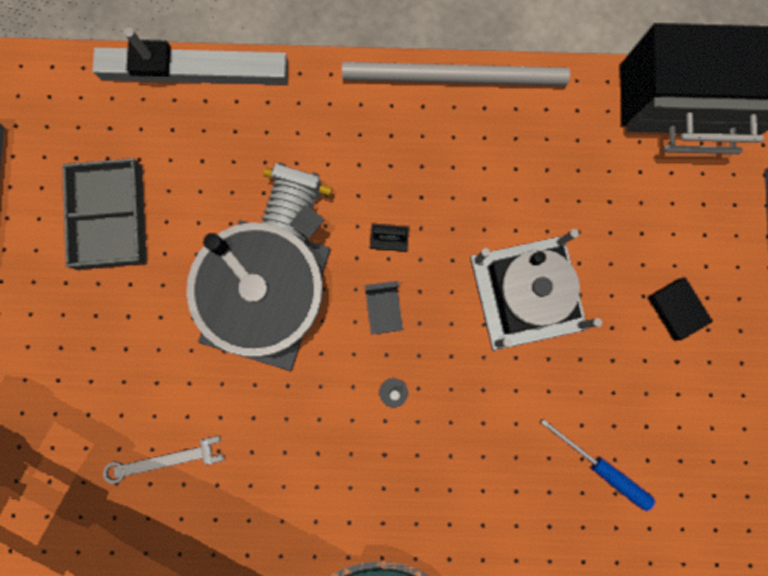

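The top view shows the flywheel hub at about (252,288), its handle at (215,243), the cylinder running up to (297,180) and the dark index plate at (309,222). These are 1.5x pixels. The handwheel at (541,288) is well clear. Next I measure.

```bash
cat > h.py <<'E'
from plant import *
import numpy as np,cv2
def ray(n,u,v):
    m=camera_model(n);f=192/np.tan(np.radians(m["fovy"]/2))
    T=m["T"];d=T[:3,:3]@np.array([(u-m["cx"])/f,-(v-m["cy"])/f,-1.]);return T[:3,3],d
def onz(n,u,v,z):
    o,d=ray(n,u,v);return o+d*(z-o[2])/d[2]
def proj(n,p):
    m=camera_model(n);f=192/np.tan(np.radians(m["fovy"]/2))
    c=np.linalg.inv(m["T"])@np.append(p,1);return np.array([m["cx"]-f*c[0]/c[2],m["cy"]+f*c[1]/c[2]])
def cross(a,b):
    (o1,d1),(o2,d2)=a,b
    d1=d1/np.linalg.norm(d1);d2=d2/np.linalg.norm(d2)
    t=np.linalg.lstsq(np.c_[d1,-d2],o2-o1,rcond=None)[0]
    p,q=o1+t[0]*d1,o2+t[1]*d2;return (p+q)/2,np.linalg.norm(p-q)
E
python3 - <<'E'
from h import *
im=capture("top");hsv=cv2.cvtColor(im,cv2.COLOR_RGB2HSV)
gray=((hsv[:,:,1]<70)).astype(np.uint8)
# rim: bright low-sat ring near the wheel
b=((hsv[:,:,1]<70)&(hsv[:,:,2]>140)).astype(np.uint8)
yy,xx=np.mgrid[:384,:512]; cx,cy=170,192.5
pts=[]
for a in np.arange(0,360,4):
    for r in range(56,30,-1):
        u,v=cx+r*np.cos(np.radians(a)),cy+r*np.sin(np.radians(a))
        if b[int(round(v)),int(round(u))]: pts.append((u,v,a));break
P=np.array([onz("top",u,v,.094)[:2] for u,v,a in pts])
ok=np.ones(len(P),bool)
for k in range(6):
    A=np.c_[2*P,np.ones(len(P))][ok];s=np.linalg.lstsq(A,(P[ok]**2).sum(1),rcond=None)[0]
    c=s[:2];R=np.sqrt(s[2]+c@c);e=np.hypot(*(P-c).T)-R;ok=abs(e)<.003
print("axle circle",c,R,ok.sum(),len(P))
print("hub eye",onz("top",252.5/1.5,288/1.5,.106))
cv2.imwrite("pics/topz.png",cv2.resize(im[90:250,110:270,::-1],None,fx=3.7,fy=3.7,interpolation=cv2.INTER_CUBIC))
im2=capture("scene")
cv2.imwrite("pics/scz.png",cv2.resize(im2[135:295,260:420,::-1],None,fx=3.7,fy=3.7,interpolation=cv2.INTER_CUBIC))
print("axle->scene",proj("scene",[*c,.106]))
E
```

```text
axle circle [0.53788804 0.19039441] 0.09308649686795605 79 86
hub eye [0.53647058 0.18957472 0.106     ]
axle->scene [332.70393752 172.53765878]
```

View pics/topz.png

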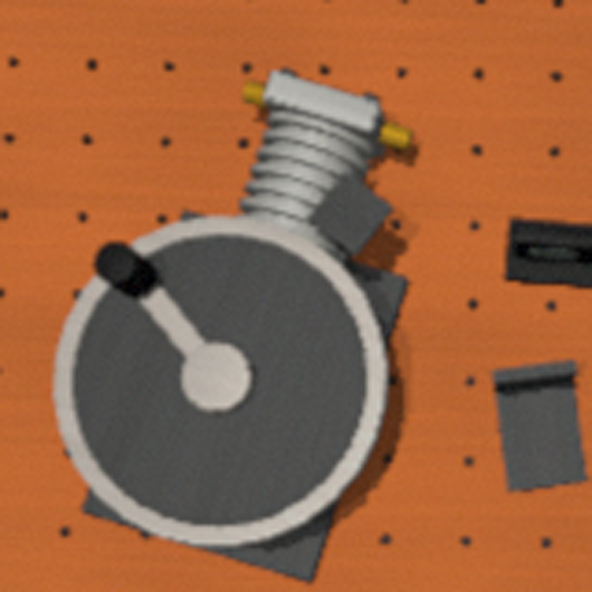

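View pics/scz.png

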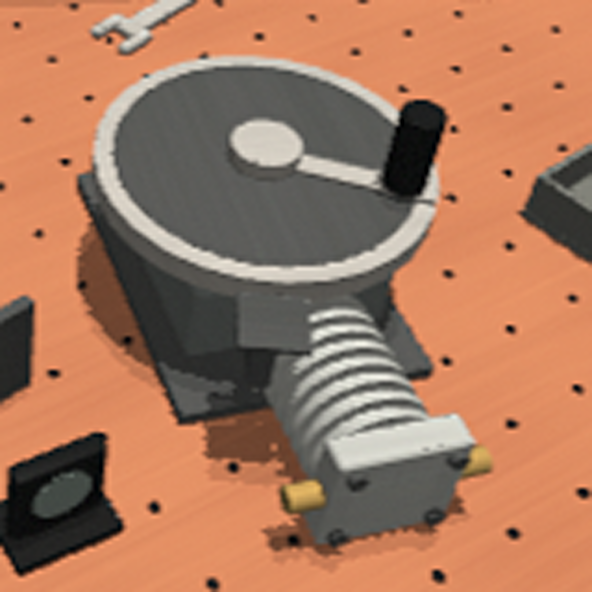

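Run:
```python
from h import *
t=lambda x,y:ray("top",(x+.5)/3.7-.5+110,(y+.5)/3.7-.5+90)
s=lambda x,y:ray("scene",(x+.5)/3.7-.5+260,(y+.5)/3.7-.5+135)
hub,e=cross(t(216,377),s(267,143));print("hub",hub,e)
h,e=cross(t(120,263),s(425,112));print("handle top",h,e)
hz=lambda r,z:r[0]+r[1]*(z-r[0][2])/r[1][2]
print("handle on z .148",hz(t(120,263),.148),hz(s(425,112),.148))
p,e=cross(t(350,216),s(276,322));print("plate",p,e)
cyl=[cross(t(318,103),s(402,446))]
print("cyl end",cyl)
A=np.array([.5375,.190])
an=lambda q:np.degrees(np.arctan2(*(q[:2]-A)[::-1]))
H=hz(t(120,263),.148)
for n,q in(("handle",H),("plate",p),("cyl",cyl[0][0])):print(n,an(q),np.hypot(*(q[:2]-A)))
from scipy.spatial.transform import Rotation as Ro
print(Ro.from_quat(state()["tcp_rot"]).as_matrix().round(4),state()["time"])
for d in(20,): pass
```

```text
hub [0.53721679 0.19005646 0.10373387] 0.001595981739909904
handle top [0.5939688  0.23690664 0.14789   ] 0.0012757487494112613
handle on z .148 [0.59353256 0.23635431 0.148     ] [0.59428564 0.2374662  0.148     ]
plate [0.63472717 0.12059671 0.09011972] 0.0004553531982488619
cyl end [(array([0.70871085, 0.14471454, 0.06163106]), np.float64(0.0019400334820543705))]
handle 39.60008595056421 0.07272118086610617
plate -35.52023465628598 0.11945685389432138
cyl -14.81551490267941 0.17709863512703675
[[ 4.057e-01  9.140e-01 -3.000e-04]
 [ 9.140e-01 -4.057e-01 -6.000e-04]
 [-7.000e-04 -0.000e+00 -1.000e+00]] 0.2
```

Checks agree:
- The plate is 20.7° past the cylinder line, against 20° expected.
- The handle radius is 73 mm, against 75 mm given.
- The rim radius is 93 mm, against 95 mm given.

The axle is at about (0.5375, 0.190) and the handle at about 40°, which puts the joint near 0.1 rad. I now move above the handle, with the jaw axis turned to about 90°.

Emit:
drive_tool(
  rows=[
    [[-2.7,5.6,0],[0,0,-0.06],1],
    [[-5.4,11.2,0],[0,0,-0.12],1],
    [[-8.1,16.8,0],[0,0,-0.18],1],
    [[-10.8,22.4,0],[0,0,-0.24],1],
    [[-13.5,28,1],[0,0,-0.3],1],
    [[-16.2,33.6,2],[0,0,-0.36],1],
    [[-18.9,39.2,3],[0,0,-0.42],1],
    [[-21.6,44.7,4],[0,0,-0.42],1],
  ],
  squeeze=60,
)

```text
time: 1.2
eef_pos: [0.5951, 0.237, 0.1908]
tcp_rot: [0.706, 0.708, -0.0, 0.0]
ft_force: [1.0, 0.3, 0.6]
grip_width: 0.0853
```

```bash
cat > st.py <<'E'
from h import *
from scipy.spatial.transform import Rotation as Ro
import sys
s=state();M=Ro.from_quat(s["tcp_rot"]).as_matrix()
print(s["time"],s["eef_pos"].round(4),"f",s["ft_force"].round(1),"w",s["grip_width"].round(4));print(M.round(3))
for a in sys.argv[1:]:
    p=np.array(eval(a));print(a,"tool cm",(M.T@(p-s["eef_pos"])*100).round(2))
E
python3 st.py "[.595,.238,.106]"
```

```text
Traceback (most recent call last):
  File "st.py", line 5, in <module>
    print(s["time"],s["eef_pos"].round(4),"f",s["ft_force"].round(1),"w",s["grip_width"].round(4));print(M.round(3))
                                                                         ^^^^^^^^^^^^^^^^^^^^^
AttributeError: 'float' object has no attribute 'round'
```

The tool sits over the handle with tool x = +Y, tool y = +X and z down. I take one quick look before going down.

```bash
sed -i 's/s\["grip_width"\].round(4)/round(s["grip_width"],4)/' st.py; python3 st.py "[.595,.238,.106]"; python3 -c "
from h import *
cv2.imwrite('pics/s1.png',cv2.resize(capture('scene')[60:300,240:480,::-1],None,fx=2.4,fy=2.4))"
```

```text
1.2 [0.5951 0.237  0.1908] f [1.  0.3 0.6] w 0.0853
[[-0.003  1.    -0.   ]
 [ 1.     0.003 -0.   ]
 [-0.    -0.    -1.   ]]
[.595,.238,.106] tool cm [ 0.1  -0.01  8.48]
```

View pics/s1.png

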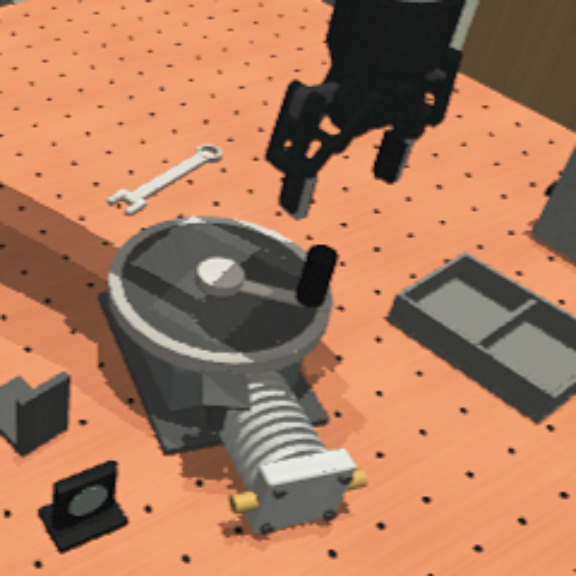

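The open fingers straddle the handle at about (318,275), with clear space on both sides. I lower and close.

Emit:
drive_tool(
  rows=[
    [[0.1,0,3],[0,0,0],1],
    [[0.1,0,6],[0,0,0],1],
    [[0.1,0,8.5],[0,0,0],1],
    [[0.1,0,8.5],[0,0,0],1],
    [[0.1,0,8.5],[0,0,0],0.2],
    [[0.1,0,8.5],[0,0,0],0.2],
    [[0.1,0,8.5],[0,0,0],0.2],
    [[0.1,0,8.5],[0,0,0],0.2],
  ],
  squeeze=60,
)

```text
time: 2.25
eef_pos: [0.5989, 0.2336, 0.1056]
tcp_rot: [0.707, 0.707, 0.0, 0.001]
ft_force: [1.5, 7.2, 6.5]
grip_width: 0.0228
```

```bash
python3 st.py
```

```text
2.25 [0.5989 0.2336 0.1056] f [1.5 7.2 6.5] w 0.0228
[[ 0.     1.     0.002]
 [ 1.    -0.    -0.001]
 [-0.001  0.002 -1.   ]]
```

The handle is gripped, at radius 75.3 mm and about 35°. I carry it clockwise along the arc in small steps.

Emit:
drive_tool(
  rows=[
    [[-0.6,0.35,0],[0,0,0],0.2],
    [[-1.2,0.65,0],[0,0,0],0.2],
    [[-1.8,0.9,0],[0,0,0],0.2],
    [[-2.4,1.1,0],[0,0,0],0.2],
    [[-3.05,1.25,0],[0,0,0],0.2],
    [[-3.7,1.35,0],[0,0,0],0.2],
    [[-4.35,1.35,0],[0,0,0],0.2],
    [[-5.0,1.35,0],[0,0,0],0.2],
  ],
  squeeze=80,
)

```text
time: 3.25
eef_pos: [0.613, 0.1843, 0.1058]
tcp_rot: [0.707, 0.707, 0.002, 0.001]
ft_force: [6.0, 7.0, -6.4]
grip_width: 0.0223
```

```bash
cat >> st.py <<'E'
d=s["eef_pos"][:2]-[.5375,.19];print("ang",np.degrees(np.arctan2(d[1],d[0])),"r",np.hypot(*d))
E
python3 st.py
```

```text
3.25 [0.613  0.1843 0.1058] f [ 6.   7.  -6.4] w 0.0223
[[ 0.     1.     0.004]
 [ 1.    -0.     0.001]
 [ 0.001  0.004 -1.   ]]
ang -4.32746389762835 r 0.07573617931132354
```

Emit:
drive_tool(
  rows=[
    [[-0.75,-0.1,0],[0,0,0],0.2],
    [[-1.4,-0.25,0],[0,0,0],0.2],
    [[-2.0,-0.45,0],[0,0,0],0.2],
    [[-2.6,-0.7,0],[0,0,0],0.2],
    [[-3.2,-1.0,0],[0,0,0],0.2],
    [[-3.55,-1.2,0],[0,0,0],0.2],
    [[-3.8,-1.4,0],[0,0,0],0.2],
    [[-3.8,-1.4,0],[0,0,0],0.2],
  ],
)

```text
time: 4.25
eef_pos: [0.599, 0.1457, 0.1058]
tcp_rot: [0.707, 0.707, 0.001, 0.001]
ft_force: [3.3, -5.7, -3.1]
grip_width: 0.0221
```

```bash
python3 st.py; python3 -c "
from h import *
cv2.imwrite('pics/s2.png',cv2.resize(capture('scene')[60:300,240:480,::-1],None,fx=2.4,fy=2.4))
cv2.imwrite('pics/t2.png',cv2.resize(capture('top')[60:260,100:300,::-1],None,fx=2.9,fy=2.9))"
```

```text
4.25 [0.599  0.1457 0.1058] f [ 3.3 -5.7 -3.1] w 0.0221
[[ 0.     1.     0.004]
 [ 1.    -0.    -0.   ]
 [-0.     0.004 -1.   ]]
ang -35.763534724865195 r 0.07580968209682419
```

View pics/s2.png

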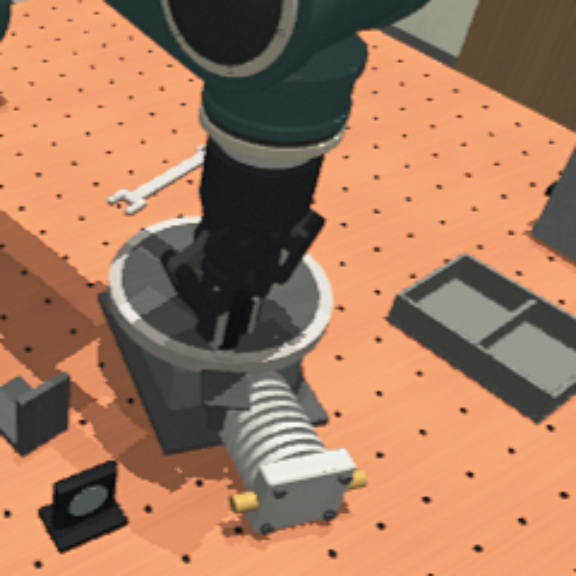

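View pics/t2.png

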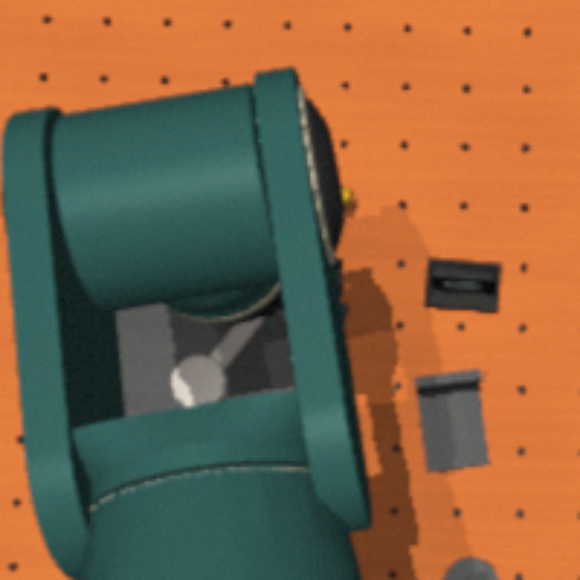

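The handle is held at −35.8° by the TCP, and the rib points from the hub at (200,380) toward the plate. I open and lift straight up.

Emit:
drive_tool(
  rows=[
    [[0,0,0],[0,0,0],0.5],
    [[0,0,0],[0,0,0],0.8],
    [[0,0,0],[0,0,0],0.8],
    [[0,0,-3],[0,0,0],0.8],
    [[0,0,-7],[0,0,0],0.8],
    [[0,0,-11],[0,0,0],0.8],
    [[0,0,-15],[0,0,0],0.8],
    [[0,0,-15],[0,0,0],0.8],
  ],
)

```text
time: 5.35
eef_pos: [0.5993, 0.146, 0.2597]
tcp_rot: [0.707, 0.707, 0.004, 0.003]
ft_force: [1.6, 0.9, -0.7]
grip_width: 0.0683
```

Emit:
drive_tool(
  rows=[
    [[5,-4,0],[0,0,0],0.8],
    [[10,-8,0],[0,0,0],0.8],
    [[15,-12,0],[0,0,0],0.8],
    [[20,-16,0],[0,0,0],0.8],
    [[25,-20,0],[0,0,0],0.8],
    [[30,-20,0],[0,0,0],0.8],
    [[35,-20,0],[0,0,0],0.8],
    [[35,-20,0],[0,0,0],0.8],
  ],
)

```text
time: 6.35
eef_pos: [0.3983, 0.4984, 0.256]
tcp_rot: [0.706, 0.708, 0.002, 0.003]
ft_force: [0.3, -0.5, -0.7]
grip_width: 0.0683
```

```bash
python3 st.py; python3 -c "
from h import *
cv2.imwrite('pics/s3.png',cv2.resize(capture('scene')[135:295,260:420,::-1],None,fx=3.7,fy=3.7,interpolation=2))
cv2.imwrite('pics/t3.png',cv2.resize(capture('top')[90:250,110:270,::-1],None,fx=3.7,fy=3.7,interpolation=2))"
```

```text
6.35 [0.3983 0.4984 0.256 ] f [ 0.3 -0.5 -0.7] w 0.0683
[[-0.003  1.     0.007]
 [ 1.     0.003 -0.001]
 [-0.001  0.007 -1.   ]]
ang 114.28856090529156 r 0.33834543125067756
```

View pics/s3.png

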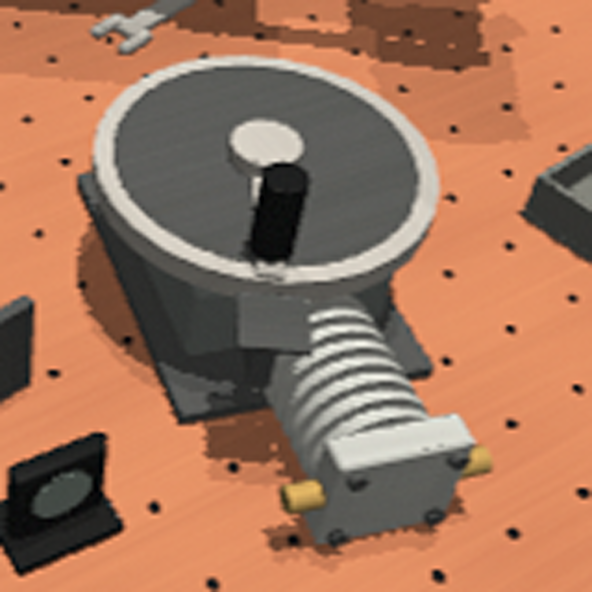

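View pics/t3.png

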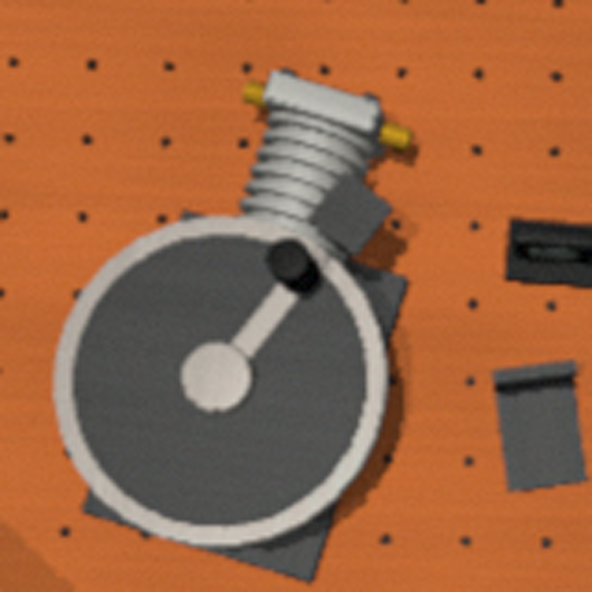

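Run:
```python
from h import *
t=lambda x,y:ray("top",(x+.5)/3.7-.5+110,(y+.5)/3.7-.5+90)
s=lambda x,y:ray("scene",(x+.5)/3.7-.5+260,(y+.5)/3.7-.5+135)
h,e=cross(t(288,257),s(285,179));d=h[:2]-[.5375,.19]
print(h,e,np.degrees(np.arctan2(d[1],d[0])),np.hypot(*d),state()["joint_velocities"].round(4))
finish_job()
```

```text
[0.59871896 0.14554453 0.14575469] 0.002481384499746092 -35.9860891815384 0.07565744828992108 [-0.0186 -0.0318  0.0091 -0.0012  0.0019 -0.0033]
the job is handed in; nothing more can be done
```

I gripped the flywheel's handle from above and carried it clockwise through the stiff stroke and over dead centre. I stopped in line with the index plate, let go and moved the arm clear. The job is handed in at about 6.5 s.

**Flywheel:** after release, triangulating from both cameras puts the handle at −36.0° (radius 75.7 mm). The plate's middle measures −35.5° and the cylinder's centre line about −15°. That makes the joint about 1.40 rad, inside the 1.186–1.606 band and well short of 1.85.

**Arm:** it is about 0.3 m away, and the force reading is below 1 N. It was still settling slightly at hand-in, with joint speeds up to 0.03 rad/s.

**Handwheel:** the arm never came near it. I did not measure it again in the last images.

**Disagreement:** from the camera I first put the handle at about 40°, but the grip settled at about 35°. I used the gripped position from there on.

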